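Mesh the retaining comb into the sloped key rack

ROBOT

A 6-joint arm with a two-finger parallel gripper is mounted at the origin on the work surface. World frame = base frame: x ahead of the robot, y to its left, z up, the work surface at z = 0. Lengths are in m, angles in rad, forces in N, time in s.
With the tool pointing down it reaches from about 0.375 to 0.9 m from the base axis. Payload 3.1 kg.
Tool frame: the origin (TCP) lies midway between the tips of the shut fingers; the grasp point (between the pads) lies 19 mm behind it; z points along the fingers, y is the direction in which the jaws open and shut (so a half turn about z gives the same grasp; the last joint's range is limited). The gripper opens to 85 mm and grips with 20 to 120 N. Pads are 22 mm wide; open, the fingers measure 114 mm over their backs; the gripper's body (76 mm by 85 mm) begins 54 mm behind the grasp point. The pads swing forward as they close: fully open they stand 13 mm farther back than shut.
Start: joints at [-1.3, 0.527, 1.433, -0, 1.181, -0.178], TCP at [0.272, -0.563, 0.231] pointing down, gripper open.
Joint ranges: [-3.08, 3.08], [-0.75, 2.2], [0.22, 2.44], [-1.43, 4.57], [0, 2.65], [-2.85, 2.85]. Speed limits (rad/s): [2.79, 2.79, 3.14, 3.14, 3.14, 3.14].

INTERFACE

Orientations are given as a unit quaternion [x, y, z, w].
In Python, from station import manip gives the robot as it stands.
- The arm moves only by the tool servo_tool, never from a script. Its argument "motion" is a list of rows, each a list of 7 numbers: the shift along the tool's x, y, z in mm, then the turn, a rotation vector about the tool's x, y, z in rad, then the opening, from -1 (shut) to 1 (fully open), so that 0 is half open. In form: [[x, y, z, rx, ry, rz, hand], ...]. A call has 1 to 12 rows; each row shifts and turns the pose as measured when the row begins, along the tool's axes as they then stand; what a row does not reach is not made up. A row lasts 1/12 s, in which the tool goes at most 41.7 mm and 7.16 degrees, less where a joint would pass 70% of its speed; a pose out of reach is approached as far as the arm can. A call with a gripper value outside its range is refused whole. The fingers move at their own pace and stop on an object; "grip_force" is the grip in N (left out, the last holds). Time passes only in rows, so rows that do not move let the fingers close. It gives the time, the measured TCP pose, the force and the opening at its end, in the units of the state.
- manip.sense(): the state, without advancing time (a new reading comes with each control period).
- manip.snapshot(name): name is "scene" or "top" or "wrist"; returns a dict with "frame" (384x512x3 uint8, red, green, blue), "mtx" (3x3 intrinsics, pixels), "world_from_camera" (4x4, takes a point from camera to world coordinates). Camera axes: x right, y up, looking along -z (the intrinsics and any distortion apply to the point x, -y, -z); pixel columns grow to the right and rows downward; lengths in m; the calibration is good to about 2 mm. A picture is of the moment at which its call begins. There is no depth.
- manip.sign_off(): hands the job in, once; it reports no verdict.
The state is a dict: "t": time; "q": joint angles; "qd": joint speeds; "tau": joint torques, N m; "tcp_pos": TCP position; "tool_rot": TCP orientation; "force": force on the tool from outside, world axes, zero at the start; "ft_torque": the same for the moment, N m; "finger_gap": opening from 0.0 (shut) to 1.0 (fully open).
Only numpy, scipy, OpenCV 4.12 (cv2) and the standard library are available. Lean on these libraries where they do the work, as an engineer would, in place of code of your own. Each camera call takes 0.05 s, during which the arm holds its last target.

TASK

Take the aluminium comb by its walnut rib and mesh its fins between the brass fins of the sloped walnut key rack, centred side to side and lowered by hand, without forcing, until its plate lies fully home on the brass; keep hold of it until it is home, then let go. The brass fin block may be clamped a few millimetres up or down its slope, so feel for the gaps. Leave the other things on the bench as they stand.

Things in the scene. Friction and masses are not known exactly. Their poses are not given: they have to be found in the camera images.
- comb: Loose aluminium comb, about 170 g, on its fin tips on the bench. Origin: centre of the fin tips' plane, z up. Four fins 6 mm thick, 60 mm long along y, 16 mm tall, centred at x = -21, -7, 7, 21 mm, square tips; over them a 60 x 60 mm plate, z 16 to 22 mm; on it a walnut grip rib 12 mm thick (x), 46 mm long (y), z 22 to 56 mm. Alike either way round.
- stand: Fixed walnut rack, base 110 (x) x 92 mm, origin mid-underside, with a 30 degree bed rising toward +x, top corner about 100 mm high. On the bed a brass block: 3 fins 5 mm thick, 70 mm long along y, 14 mm apart, and 12 mm end walls as high, leaving 4 gaps 9 mm wide, 18 mm deep, at x = -21, -7, 7, 21 mm (slope axes) from the block's middle. The block does not yield to a push.
- bed_mid (a point): Nominal middle of the brass fin tops, 76 mm above the bench. Axes: z square out of the slope (30 degrees off vertical, leaning to the stand's -x), x up the slope, y level along the fins. The block is really up to 6 mm up or down the slope (x) from here, unreported; y and z are exact. Off the gaps the comb's tips strike this plane; home, its plate lies on it, its origin 16 mm below.
- upper_joint: Bystander: black wooden tube 225 mm tall, 32 mm wide at the foot, upright in an 85 x 85 x 40 mm walnut stand; origin at the middle of its foot, 10 mm above the bench.
- lower_joint: Bystander: the same, 235 mm tall, in its own walnut stand.
- register_key: Bystander: chrome key 85 mm long along its x, 8 mm high, flat on the bench; origin mid-underside.
- pad_spatula: Bystander: flat brass spatula 142 mm long along its x, 4 mm thick, flat on the bench; origin on its underside near the middle.
- dish: Bystander: white porcelain dish, 76 mm across, 22 mm high; origin at the centre of its underside.
- barrel: Bystander: black ebonite barrel standing upright, 34 mm across, 64 mm tall; origin at the centre of its underside.

How it is judged:
By the outcome, as a careful person would: the job done as asked, in the order asked, and still so for the second after the job is handed in, with the robot touching nothing.
It also fails if it takes over 58 s, if anything falls off the work surface, if the arm or the gripper's body presses on something with over 40 N, if the wrist force passes 120 N, or if a joint passes its speed limit or range.

## Working session

There is one attempt and no reset: what is moved stays moved. The work goes in short steps, Python scripts to look and compute and a tool call to move; the robot and the scene stay as the last step left them, time stands still between calls to the robot, and variables do not carry over. Pictures are saved under pics/ and viewed, and the job is handed in when it is done.

Besides the shell and the picture viewer there is one more tool, called after "Request:" in YAML: its name, and indented under it one key for each argument. servo_tool: Moves the arm, as the interface text tells. Its arguments: {"type":"object","properties":{"motion":{"type":"array"},"grip_force":{"type":"number"}},"required":["motion"]}

```bash
mkdir -p pics; ls; python3 - <<'E'
from station import manip
import cv2
print(manip.sense())
for n in ["scene","top","wrist"]:
    s=manip.snapshot(n); cv2.imwrite(f"pics/{n}0.png",cv2.cvtColor(s["frame"],cv2.COLOR_RGB2BGR)); print(n,s["mtx"].round(1).tolist(),s["world_from_camera"].round(3).tolist(),[k for k in s])
E
```

```text
pics
{'t': 0.0, 'q': array([-1.29952610e+00,  5.28476588e-01,  1.43392566e+00, -1.49853450e-05,
        1.18140059e+00, -1.78527911e-01]), 'qd': array([ 0.00057941, -0.0024018 , -0.00142491, -0.00095993,  0.00205439,
       -0.00075953]), 'tau': array([-8.20889682e-05, -4.42349517e+01, -1.78025454e+01, -3.01708842e-04,
        8.51510209e-03,  1.46290425e-06]), 'tcp_pos': array([ 0.27154809, -0.56211603,  0.23031979]), 'tool_rot': array([ 9.74815389e-01,  2.23010620e-01, -5.81472121e-05, -1.10358317e-03]), 'force': array([-0.17293325,  0.5961524 ,  0.64660774]), 'ft_torque': array([ 0.00061925, -0.00107266, -0.01038001]), 'finger_gap': 1.0008465499961938}
scene [[434.8, 0.0, 250.2], [0.0, 434.8, 194.6], [0.0, 0.0, 1.0]] [[-0.188, -0.747, 0.638, 1.209], [0.982, -0.13, 0.137, 0.131], [-0.02, 0.653, 0.758, 0.785], [0.0, 0.0, 0.0, 1.0]] ['frame', 'mtx', 'world_from_camera']
top [[497.5, 0.0, 247.9], [0.0, 497.5, 194.0], [0.0, 0.0, 1.0]] [[-0.028, 0.993, -0.116, 0.469], [-1.0, -0.027, 0.013, 0.018], [0.01, 0.116, 0.993, 1.137], [0.0, 0.0, 0.0, 1.0]] ['frame', 'mtx', 'world_from_camera']
wrist [[340.0, 0.0, 249.7], [0.0, 340.0, 193.0], [0.0, 0.0, 1.0]] [[0.435, 0.862, 0.261, 0.338], [-0.9, 0.416, 0.125, -0.531], [-0.001, -0.29, 0.957, 0.373], [0.0, 0.0, 0.0, 1.0]] ['frame', 'mtx', 'world_from_camera']
```

View pics/scene0.png

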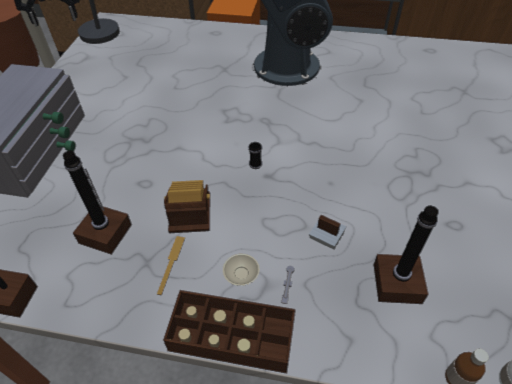

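View pics/top0.png

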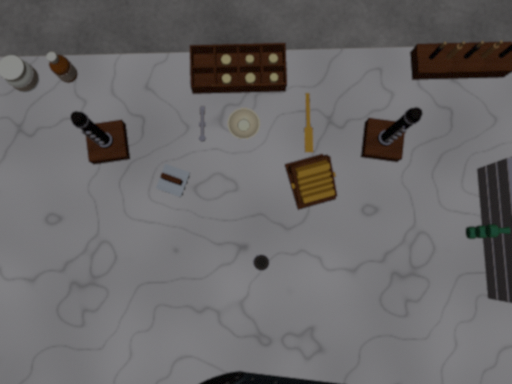

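View pics/wrist0.png

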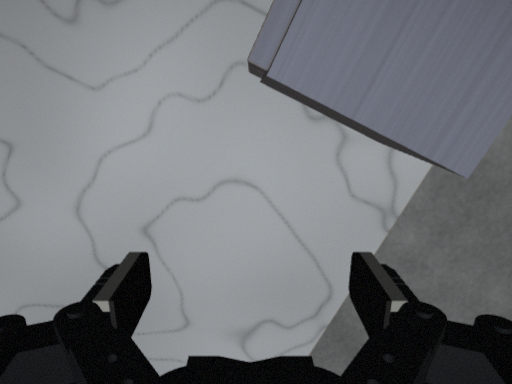

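```bash
cat > h.py <<'E'
import numpy as np, cv2
from scipy.spatial.transform import Rotation as R
def load(n,tag):
    from station import manip
    s=manip.snapshot(n); np.savez(f"pics/{n}{tag}.npz",f=s["frame"],K=s["mtx"],T=s["world_from_camera"]); 
    cv2.imwrite(f"pics/{n}{tag}.png",cv2.cvtColor(s["frame"],cv2.COLOR_RGB2BGR))
def get(n,tag):
    d=np.load(f"pics/{n}{tag}.npz"); return d["f"],d["K"],d["T"]
def unproj(K,T,u,v,z):
    d=np.array([(u-K[0,2])/K[0,0],-(v-K[1,2])/K[1,1],-1.]); d=T[:3,:3]@d; o=T[:3,3]
    return o+d*(z-o[2])/d[2]
def proj(K,T,P):
    p=(np.atleast_2d(P)-T[:3,3])@T[:3,:3]; return np.c_[K[0,0]*p[:,0]/-p[:,2]+K[0,2],K[1,1]*-p[:,1]/-p[:,2]+K[1,2]]
def crop(n,tag,x0,y0,w,h,s,out):
    f=get(n,tag)[0][y0:y0+h,x0:x0+w]; cv2.imwrite(out,cv2.cvtColor(cv2.resize(f,None,fx=s,fy=s,interpolation=cv2.INTER_CUBIC),cv2.COLOR_RGB2BGR))
E
python3 - <<'E'
from h import *
for n in ["scene","top"]: load(n,"1")
crop("top","1",150,140,70,60,10,"pics/tc.png")
crop("top","1",275,145,80,70,8,"pics/ts.png")
crop("scene","1",300,205,60,50,10,"pics/sc.png")
crop("scene","1",150,165,80,75,8,"pics/ss.png")
f,K,T=get("top","1")
for u,v,z in[(172,180,.05),(312,182,.07),(202,124,0),(244,123,.01),(308,125,0),(261,262,.03)]: print(unproj(K,T,u,v,z))
E
```

```text
[0.6309044  0.17045935 0.05      ]
[ 0.61549742 -0.13542463  0.07      ]
[0.76878759 0.10607154 0.        ]
[0.76605476 0.00792824 0.01      ]
[ 0.76009946 -0.14191894  0.        ]
[ 0.44590289 -0.0208909   0.03      ]
```

View pics/tc.png

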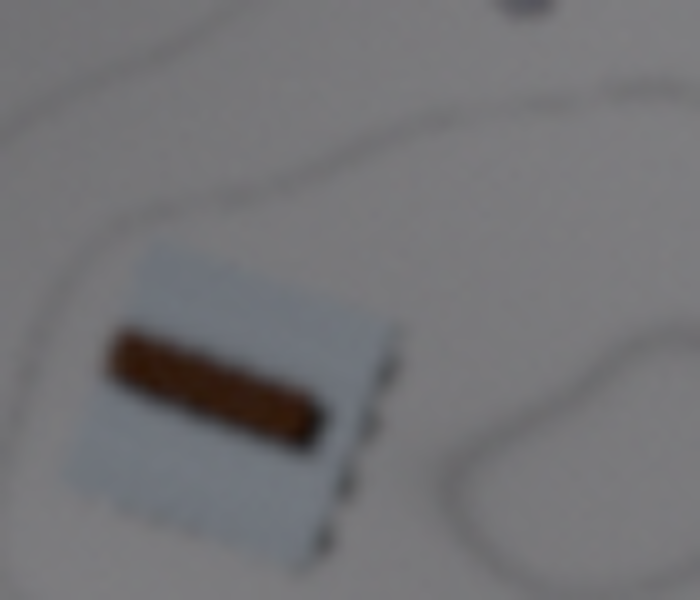

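View pics/ts.png

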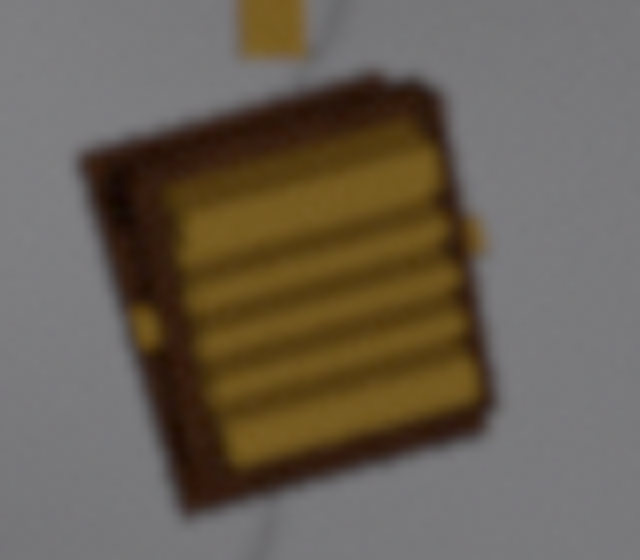

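View pics/sc.png

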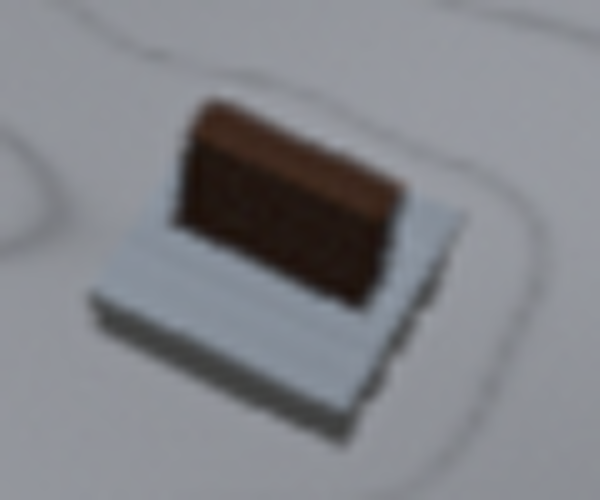

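View pics/ss.png

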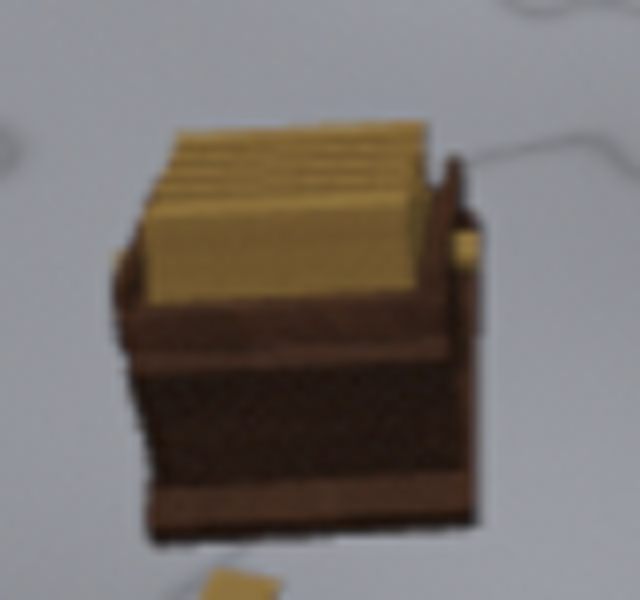

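```bash
cat > fit.py <<'E'
from h import *
from scipy.optimize import least_squares
def px(l,o,s): return [(o[0]+(a+.5)/s-.5,o[1]+(b+.5)/s-.5) for a,b in l]
_,Kt,Tt=get("top","1");_,Ks,Ts=get("scene","1")
# comb
tp=px([(150,250),(398,325),(310,570),(70,480),(120,328),(328,400),(303,452),(107,372)],(150,140),10)
tm=np.array([(30,30,22),(30,-30,22),(-30,-30,22),(-30,30,22),(6,23,56),(6,-23,56),(-6,-23,56),(-6,23,56)])/1e3
sp=px([(95,295),(345,410),(465,215),(210,100),(403,185),(390,212),(195,132)],(300,205),10)
sm=np.array([(30,-30,22),(30,30,22),(-30,30,22),(-6,-23,56),(-6,23,56),(6,23,56),(6,-23,56)])/1e3
def res(p,w=(1,1),full=False):
    M=R.from_euler('z',p[2]).as_matrix(); t=np.r_[p[:2],0]
    return np.r_[w[0]*(proj(Kt,Tt,tm@M.T+t)-tp).ravel(),w[1]*(proj(Ks,Ts,sm@M.T+t)-sp).ravel()]
for w in[(1,1),(1,0),(0,1)]:
    r=least_squares(res,[.63,.17,-.29],args=(w,)); print("comb",w,r.x.round(4),np.degrees(r.x[2]).round(2),np.abs(r.fun).max().round(2),np.sqrt((r.fun**2).mean()).round(2))
tp2=px([(180,208),(428,138),(482,400),(235,472)],(275,145),8)
tm2=np.array([(37.5,35,0),(37.5,-35,0),(-37.5,-35,0),(-37.5,35,0)])/1e3
sp2=px([(148,210),(410,190),(180,132),(425,122)],(150,165),8)
sm2=np.array([(37.5,-35,0),(37.5,35,0),(-37.5,-35,0),(-37.5,35,0)])/1e3
def res2(p,w=(1,1)):
    M=R.from_euler('zy',[p[2],0]).as_matrix()@R.from_euler('y',-np.pi/6).as_matrix(); t=np.r_[p[:2],.076+p[3]/2]
    return np.r_[w[0]*(proj(Kt,Tt,tm2@M.T+t)-tp2).ravel(),w[1]*(proj(Ks,Ts,sm2@M.T+t)-sp2).ravel(),p[3]*20]
for w in[(1,1),(1,0),(0,1)]:
    r=least_squares(res2,[.62,-.13,.29,0],args=(w,)); print("brass",w,r.x.round(4),np.degrees(r.x[2]).round(2),r.fun.round(2))
E
python3 fit.py
```

```text
comb (1, 1) [ 0.6353  0.174  -0.3566] -20.43 1.67 0.87
comb (1, 0) [ 0.6342  0.1722 -0.3609] -20.68 0.92 0.41
comb (0, 1) [ 0.6368  0.1758 -0.3593] -20.58 0.98 0.34
brass (1, 1) [ 0.6119 -0.1417  0.2566  0.0076] 14.7 [-0.47  1.14  0.06  0.79 -0.74 -0.71 -0.5  -0.78 -0.78  0.42 -0.29  0.81
 -0.44 -0.42 -0.2  -1.1   0.15]
brass (1, 0) [ 0.6105 -0.1408  0.2546  0.0315] 14.59 [-0.25  0.85  0.66  0.46 -0.15 -0.66 -0.27 -0.69 -0.   -0.   -0.   -0.
 -0.   -0.   -0.   -0.    0.63]
brass (0, 1) [ 0.6022 -0.1451  0.2596 -0.0152] 14.87 [ 0.    0.    0.    0.    0.    0.    0.    0.    0.    0.4  -0.04  0.75
  0.14 -0.27 -0.09 -0.99 -0.3 ]
```

```bash
cat > plan.py <<'E'
from h import *
def frame(yaw,tilt=0):  # tool matrix for comb yaw, slope tilt
    C=R.from_euler('z',yaw).as_matrix()@R.from_euler('y',-tilt).as_matrix()
    return np.c_[C[:,1],C[:,0],-C[:,2]],C
def plan(pos,M,hand,N=None,step=30,quiet=False):
    from station import manip
    s=manip.sense(); p=s["tcp_pos"]; A=R.from_quat(s["tool_rot"]); rv=(A.inv()*R.from_matrix(M)).as_rotvec()
    D=A.inv().apply(pos-p)*1e3
    n=N or int(max(1,np.ceil(np.linalg.norm(D)/step),np.ceil(np.linalg.norm(rv)/.115)))
    print("t",round(s["t"],2),"tcp",p.round(4),"force",s["force"].round(2),"gap",round(s["finger_gap"],3),"d_tool",D.round(1),"rv",rv.round(4),"n",n)
    if quiet: return
    for i in range(n):
        d=R.from_rotvec(rv*i/n).inv().apply(D/n)
        print([*d.round(1).tolist(),*(rv/n).round(4).tolist(),hand])
E
python3 - <<'E'
from plan import *
M,_=frame(np.radians(-20.6)); plan(np.array([.6355,.174,.14]),M,1)
E
```

```text
t 0.25 tcp [ 0.2717 -0.5625  0.2308] force [ 0.26 -0.81  0.03] gap 0.998 d_tool [ 647.8 -505.    91.5] rv [-9.000e-04 -5.000e-04 -7.615e-01] n 28
[23.1, -18.0, 3.3, -0.0, -0.0, -0.0272, 1]
[23.6, -17.4, 3.3, -0.0, -0.0, -0.0272, 1]
[24.1, -16.8, 3.3, -0.0, -0.0, -0.0272, 1]
[24.5, -16.1, 3.3, -0.0, -0.0, -0.0272, 1]
[25.0, -15.4, 3.3, -0.0, -0.0, -0.0272, 1]
[25.4, -14.7, 3.3, -0.0, -0.0, -0.0272, 1]
[25.8, -14.0, 3.3, -0.0, -0.0, -0.0272, 1]
[26.1, -13.3, 3.3, -0.0, -0.0, -0.0272, 1]
[26.5, -12.6, 3.3, -0.0, -0.0, -0.0272, 1]
[26.8, -11.9, 3.3, -0.0, -0.0, -0.0272, 1]
[27.1, -11.2, 3.3, -0.0, -0.0, -0.0272, 1]
[27.4, -10.4, 3.3, -0.0, -0.0, -0.0272, 1]
[27.7, -9.7, 3.3, -0.0, -0.0, -0.0272, 1]
[28.0, -8.9, 3.3, -0.0, -0.0, -0.0272, 1]
[28.2, -8.1, 3.3, -0.0, -0.0, -0.0272, 1]
[28.4, -7.4, 3.3, -0.0, -0.0, -0.0272, 1]
[28.6, -6.6, 3.3, -0.0, -0.0, -0.0272, 1]
[28.8, -5.8, 3.3, -0.0, -0.0, -0.0272, 1]
[28.9, -5.0, 3.3, -0.0, -0.0, -0.0272, 1]
[29.0, -4.3, 3.2, -0.0, -0.0, -0.0272, 1]
[29.1, -3.5, 3.2, -0.0, -0.0, -0.0272, 1]
[29.2, -2.7, 3.2, -0.0, -0.0, -0.0272, 1]
[29.3, -1.9, 3.2, -0.0, -0.0, -0.0272, 1]
[29.3, -1.1, 3.2, -0.0, -0.0, -0.0272, 1]
[29.3, -0.3, 3.2, -0.0, -0.0, -0.0272, 1]
[29.3, 0.5, 3.2, -0.0, -0.0, -0.0272, 1]
[29.3, 1.3, 3.2, -0.0, -0.0, -0.0272, 1]
[29.3, 2.1, 3.2, -0.0, -0.0, -0.0272, 1]
```

Request:
servo_tool:
  motion:
    - [23, -18, 0, 0, 0, -0.027, 1]
    - [23.6, -17.4, 0, 0, 0, -0.027, 1]
    - [24, -16.8, 0, 0, 0, -0.027, 1]
    - [24.5, -16, 0, 0, 0, -0.027, 1]
    - [25, -15.4, 0, 0, 0, -0.027, 1]
    - [25.4, -14.7, 0, 0, 0, -0.027, 1]
    - [25.8, -14, 0, 0, 0, -0.027, 1]
    - [26, -13.3, 0, 0, 0, -0.027, 1]
    - [26.5, -12.6, 0, 0, 0, -0.027, 1]
    - [26.8, -12, 0, 0, 0, -0.027, 1]
    - [27, -11.2, 0, 0, 0, -0.027, 1]
    - [27.4, -10.4, 0, 0, 0, -0.027, 1]

```text
t: 1.25
tcp_pos: [0.4294, -0.2409, 0.2286]
tool_rot: [0.925, 0.379, -0.001, 0.002]
force: [0.6, -0.6, 0.1]
finger_gap: 1.001
```

Request:
servo_tool:
  motion:
    - [27.7, -9.7, 0, 0, 0, -0.027, 1]
    - [28, -9, 0, 0, 0, -0.027, 1]
    - [28, -8, 0, 0, 0, -0.027, 1]
    - [28.4, -7.4, 0, 0, 0, -0.027, 1]
    - [28.6, -6.6, 0, 0, 0, -0.027, 1]
    - [28.8, -5.8, 0, 0, 0, -0.027, 1]
    - [29, -5, 0, 0, 0, -0.027, 1]
    - [29, -4.3, 0, 0, 0, -0.027, 1]
    - [29, -3.5, 0, 0, 0, -0.027, 1]
    - [29, -2.7, 0, 0, 0, -0.027, 1]

```text
t: 2.08
tcp_pos: [0.562, 0.0374, 0.2281]
tool_rot: [0.863, 0.506, -0.001, 0.003]
force: [0.9, -0.9, 0.2]
finger_gap: 0.999
```

```bash
python3 - <<'E'
from plan import *
M,_=frame(np.radians(-20.6)); plan(np.array([.6355,.174,.14]),M,1)
E
```

```text
t 2.08 tcp [0.562  0.0374 0.2281] force [ 0.9  -0.89  0.2 ] gap 0.999 d_tool [155.4  -2.9  87.5] rv [ 0.0041  0.0042 -0.1503] n 6
[25.9, -0.5, 14.6, 0.0007, 0.0007, -0.0251, 1]
[25.9, 0.2, 14.6, 0.0007, 0.0007, -0.0251, 1]
[25.9, 0.8, 14.6, 0.0007, 0.0007, -0.0251, 1]
[25.8, 1.5, 14.6, 0.0007, 0.0007, -0.0251, 1]
[25.8, 2.2, 14.7, 0.0007, 0.0007, -0.0251, 1]
[25.7, 2.8, 14.7, 0.0007, 0.0007, -0.0251, 1]
```

Request:
servo_tool:
  motion:
    - [26, -0.5, 14.6, 0.0007, 0.0007, -0.025, 1]
    - [26, 0.2, 14.6, 0.0007, 0.0007, -0.025, 1]
    - [26, 0.8, 14.6, 0.0007, 0.0007, -0.025, 1]
    - [26, 1.5, 14.6, 0.0007, 0.0007, -0.025, 1]
    - [26, 2.2, 14.6, 0.0007, 0.0007, -0.025, 1]
    - [26, 2.8, 14.6, 0.0007, 0.0007, -0.025, 1]
    - [4, 0, 2, 0, 0, 0, 1]
    - [0, 0, 0, 0, 0, 0, 1]
    - [0, 0, 0, 0, 0, 0, 1]

```text
t: 2.83
tcp_pos: [0.6423, 0.1931, 0.1342]
tool_rot: [0.817, 0.576, 0.002, 0.001]
force: [-0.4, -0.0, 0.6]
finger_gap: 1.001
```

```bash
python3 - <<'E'
from plan import *
M,_=frame(np.radians(-20.6)); plan(np.array([.6355,.174,.14]),M,1)
load("wrist","2")
E
```

```text
t 2.83 tcp [0.6423 0.1931 0.1342] force [-0.37 -0.    0.55] gap 1.001 d_tool [-20.3   0.   -5.8] rv [ 0.0045 -0.0018  0.0165] n 1
[-20.3, 0.0, -5.8, 0.0045, -0.0018, 0.0165, 1]
```

View pics/wrist2.png

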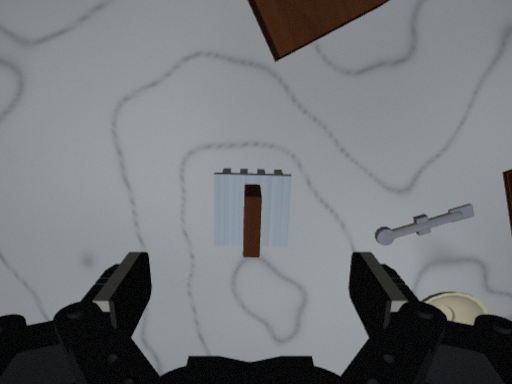

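```bash
python3 - <<'E'
from h import *
crop("wrist","2",200,160,104,104,7,"pics/w2c.png")
E
```

```text
(no output)
```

View pics/w2c.png

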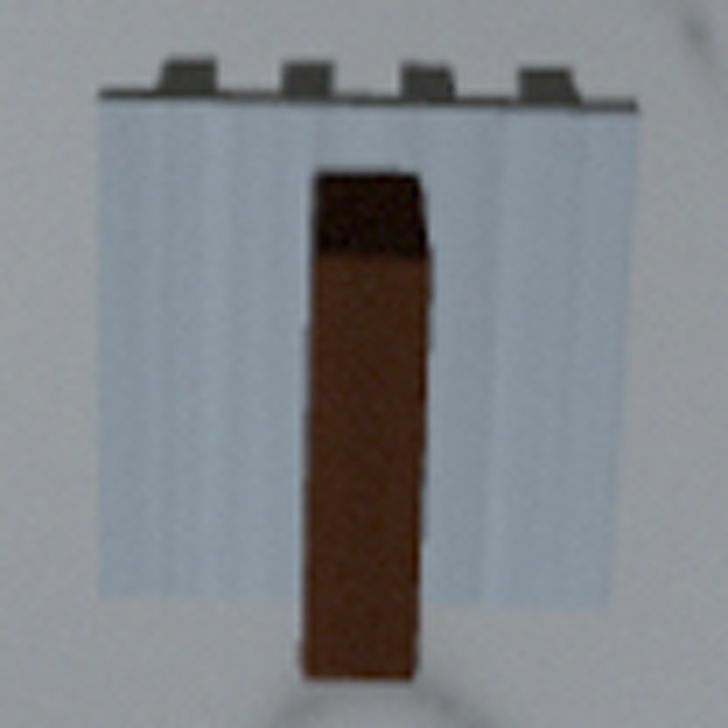

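```bash
python3 - <<'E'
from h import *
from scipy.optimize import least_squares
_,K,T=get("wrist","2")
p=[(100,100),(637,110),(608,608),(100,600),(312,252),(430,258),(413,680),(303,678)]
p=np.array([(200+(a+.5)/7-.5,160+(b+.5)/7-.5) for a,b in p])
m=np.array([(-30,30,22),(30,30,22),(30,-30,22),(-30,-30,22),(-6,23,56),(6,23,56),(6,-23,56),(-6,-23,56)])/1e3
def res(q): return (proj(K,T,m@R.from_euler('z',q[2]).as_matrix().T+np.r_[q[:2],0])-p).ravel()
r=least_squares(res,[.635,.174,-.36]);print(r.x.round(4),np.degrees(r.x[2]),r.fun.round(1))
E
```

```text
[ 0.6374  0.1748 -0.3676] -21.062879977491075 [-0.7 -0.5  0.5 -0.1  0.3 -0.3 -0.2 -0.6 -0.4  0.4  0.3 -0.1  0.6  0.6
 -0.4  0.6]
```

```bash
python3 - <<'E'
from plan import *
M,_=frame(np.radians(-21.1)); plan(np.array([.637,.1745,.07]),M,1)
E
```

```text
t 2.88 tcp [0.6423 0.1928 0.1345] force [ 0.42 -0.42 -0.17] gap 1.001 d_tool [-19.1   0.9  64.5] rv [ 0.0045 -0.0019  0.0246] n 3
[-6.4, 0.3, 21.5, 0.0015, -0.0006, 0.0082, 1]
[-6.3, 0.4, 21.5, 0.0015, -0.0006, 0.0082, 1]
[-6.3, 0.5, 21.5, 0.0015, -0.0006, 0.0082, 1]
```

Request:
servo_tool:
  motion:
    - [-10, 0.5, 10, 0.0015, 0, 0.008, 1]
    - [-6, 0.4, 20, 0.0015, 0, 0.008, 1]
    - [-3, 0, 20, 0.0015, 0, 0.008, 1]
    - [0, 0, 8, 0, 0, 0, 1]
    - [0, 0, 0, 0, 0, 0, 1]
    - [0, 0, 0, 0, 0, 0, 1]

```text
t: 3.38
tcp_pos: [0.6387, 0.1675, 0.0825]
tool_rot: [0.827, 0.562, 0.004, 0.002]
force: [0.5, 0.1, 0.0]
finger_gap: 1.0
```

```bash
python3 - <<'E'
from plan import *
M,_=frame(np.radians(-21.1)); plan(np.array([.637,.1745,.027]),M,1)
E
```

```text
t 3.38 tcp [0.6387 0.1675 0.0825] force [0.46 0.13 0.04] gap 1.0 d_tool [ 5.6 -4.7 55.5] rv [ 0.0089 -0.0047 -0.0078] n 2
[2.8, -2.3, 27.7, 0.0044, -0.0023, -0.0039, 1]
[2.9, -2.2, 27.7, 0.0044, -0.0023, -0.0039, 1]
```

Request:
servo_tool:
  motion:
    - [2.5, -2, 10, 0.004, -0.002, -0.004, 1]
    - [2, -2, 12, 0.004, -0.002, -0.004, 1]
    - [1, -0.7, 10, 0, 0, 0, 1]
    - [0, 0, 3, 0, 0, 0, 1]
    - [0, 0, 0, 0, 0, 0, 1]
    - [0, 0, 0, 0, 0, 0, 1]

```text
t: 3.88
tcp_pos: [0.6388, 0.1755, 0.0478]
tool_rot: [0.824, 0.566, 0.003, 0.001]
force: [0.5, -1.1, -0.7]
finger_gap: 0.996
```

```bash
python3 - <<'E'
from plan import *
M,_=frame(np.radians(-21.1)); plan(np.array([.637,.1745,.027]),M,1)
E
```

```text
t 3.88 tcp [0.6388 0.1755 0.0478] force [ 0.5  -1.05 -0.66] gap 0.996 d_tool [-1.7 -1.4 20.7] rv [ 0.0058 -0.0032  0.0013] n 1
[-1.7, -1.4, 20.7, 0.0058, -0.0032, 0.0013, 1]
```

Request:
servo_tool:
  motion:
    - [-0.8, -0.8, 7, 0.003, -0.002, 0, 1]
    - [-0.5, -0.5, 7, 0.003, -0.001, 0, 1]
    - [0, 0, 4, 0, 0, 0, 1]
    - [0, 0, 1, 0, 0, 0, 1]
    - [0, 0, 0, 0, 0, 0, 1]

```text
t: 4.3
tcp_pos: [0.6373, 0.1751, 0.027]
tool_rot: [0.824, 0.567, 0.0, -0.0]
force: [-0.0, 0.7, -0.3]
finger_gap: 0.999
```

```bash
python3 - <<'E'
from plan import *
M,_=frame(np.radians(-21.1)); plan(np.array([.637,.1745,.027]),M,1); load("wrist","3")
E
```

```text
t 4.3 tcp [0.6373 0.1751 0.027 ] force [-0.01  0.75 -0.33] gap 0.999 d_tool [-0.7 -0.1 -0. ] rv [-0.0002 -0.0002  0.002 ] n 1
[-0.7, -0.1, -0.0, -0.0002, -0.0002, 0.002, 1]
```

View pics/wrist3.png

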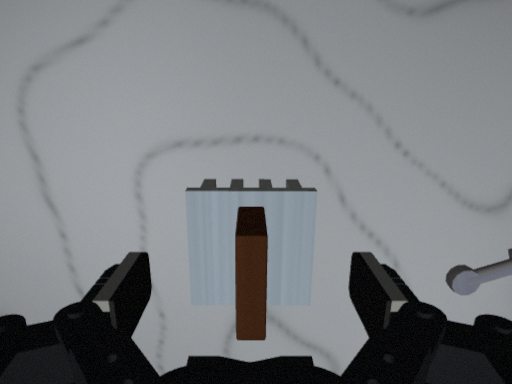

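Request:
servo_tool:
  motion:
    - [0, 0, 0, 0, 0, 0, -1]
    - [0, 0, 0, 0, 0, 0, -1]
    - [0, 0, 0, 0, 0, 0, -1]
    - [0, 0, 0, 0, 0, 0, -1]
    - [0, 0, 0, 0, 0, 0, -1]
    - [0, 0, 0, 0, 0, 0, -1]
    - [0, 0, 0, 0, 0, 0, -1]
    - [0, 0, 0, 0, 0, 0, -1]
    - [0, 0, 0, 0, 0, 0, -1]
    - [0, 0, 0, 0, 0, 0, -1]
  grip_force: 70

```text
t: 5.18
tcp_pos: [0.6383, 0.175, 0.0284]
tool_rot: [0.824, 0.566, 0.001, 0.0]
force: [-0.4, -0.9, -0.0]
finger_gap: 0.126
```

```bash
python3 - <<'E'
from plan import *
M,_=frame(np.radians(-21.1)); plan(np.array([.637,.1745,.12]),M,-1); load("wrist","4")
E
```

```text
t 5.18 tcp [0.6383 0.175  0.0284] force [-0.41 -0.87 -0.01] gap 0.126 d_tool [ -0.8  -0.8 -91.6] rv [ 0.002  -0.0013  0.0018] n 4
[-0.2, -0.2, -22.9, 0.0005, -0.0003, 0.0004, -1]
[-0.2, -0.2, -22.9, 0.0005, -0.0003, 0.0004, -1]
[-0.2, -0.2, -22.9, 0.0005, -0.0003, 0.0004, -1]
[-0.2, -0.2, -22.9, 0.0005, -0.0003, 0.0004, -1]
```

View pics/wrist4.png

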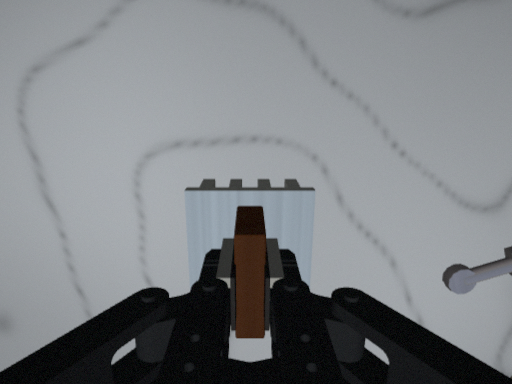

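Request:
servo_tool:
  motion:
    - [0, 0, -6, 0, 0, 0, -1]
    - [0, 0, -12, 0, 0, 0, -1]
    - [0, 0, -20, 0, 0, 0, -1]
    - [0, 0, -25, 0, 0, 0, -1]
    - [0, 0, -25, 0, 0, 0, -1]
    - [0, 0, -25, 0, 0, 0, -1]
    - [0, 0, -20, 0, 0, 0, -1]
    - [0, 0, -6, 0, 0, 0, -1]
    - [0, 0, 0, 0, 0, 0, -1]

```text
t: 5.98
tcp_pos: [0.6353, 0.1748, 0.1762]
tool_rot: [0.824, 0.566, -0.002, -0.001]
force: [1.0, 0.3, -1.2]
finger_gap: 0.128
```

```bash
python3 - <<'E'
from plan import *
M,C=frame(.2566,np.pi/6); B=np.array([.612,-.1417,.078]); plan(B+.125*C[:,2],M,-1); load("wrist","5"); from station import manip; print(manip.sense()['ft_torque'])
E
```

```text
t 5.98 tcp [0.6353 0.1748 0.1762] force [ 0.98  0.33 -1.21] gap 0.128 d_tool [-340.4   40.9   -9.7] rv [-0.5103  0.1633 -0.6086] n 12
[-28.4, 3.4, -0.8, -0.0425, 0.0136, -0.0507, -1]
[-28.5, 2.0, -1.1, -0.0425, 0.0136, -0.0507, -1]
[-28.5, 0.6, -1.4, -0.0425, 0.0136, -0.0507, -1]
[-28.5, -0.8, -1.8, -0.0425, 0.0136, -0.0507, -1]
[-28.4, -2.1, -2.3, -0.0425, 0.0136, -0.0507, -1]
[-28.2, -3.5, -2.8, -0.0425, 0.0136, -0.0507, -1]
[-28.0, -4.8, -3.3, -0.0425, 0.0136, -0.0507, -1]
[-27.7, -6.0, -3.9, -0.0425, 0.0136, -0.0507, -1]
[-27.3, -7.2, -4.6, -0.0425, 0.0136, -0.0507, -1]
[-26.8, -8.4, -5.3, -0.0425, 0.0136, -0.0507, -1]
[-26.3, -9.5, -6.0, -0.0425, 0.0136, -0.0507, -1]
[-25.7, -10.5, -6.8, -0.0425, 0.0136, -0.0507, -1]
[-0.00784348 -0.05370589  0.00554316]
```

View pics/wrist5.png

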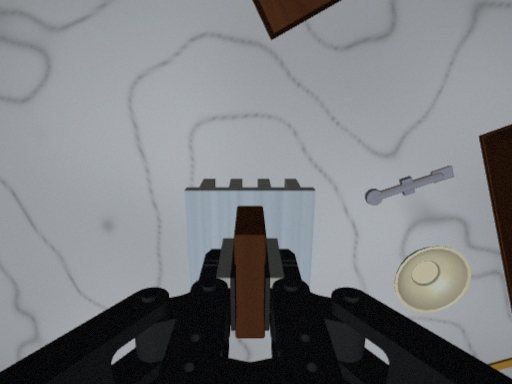

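Request:
servo_tool:
  motion:
    - [-15, 2, -0.5, -0.02, 0.007, -0.025, -1]
    - [-28, 3, -1, -0.042, 0.0136, -0.05, -1]
    - [-28, 2, -1, -0.042, 0.0136, -0.05, -1]
    - [-28, 0.6, -1.4, -0.042, 0.0136, -0.05, -1]
    - [-28, -0.8, -1.8, -0.042, 0.0136, -0.05, -1]
    - [-28, -2, -2.3, -0.042, 0.0136, -0.05, -1]
    - [-28, -3.5, -2.8, -0.042, 0.0136, -0.05, -1]
    - [-28, -4.8, -3.3, -0.042, 0.0136, -0.05, -1]
    - [-27, -6, -4, -0.042, 0.0136, -0.05, -1]
    - [-27, -7, -4.6, -0.042, 0.0136, -0.05, -1]
    - [-15, -4, -2, -0.02, 0.007, -0.025, -1]
    - [-5, 0, 0, 0, 0, 0, -1]

```text
t: 7.03
tcp_pos: [0.5657, -0.0944, 0.165]
tool_rot: [0.644, 0.739, 0.161, 0.113]
force: [-0.6, 0.4, -1.9]
finger_gap: 0.125
```

```bash
python3 - <<'E'
from plan import *
M,C=frame(.2566,np.pi/6); B=np.array([.612,-.1417,.078]); plan(B+.125*C[:,2],M,-1)
E
```

```text
t 7.03 tcp [ 0.5657 -0.0944  0.165 ] force [-0.61  0.37 -1.92] gap 0.125 d_tool [-59.5 -12.3 -30.7] rv [-0.1277  0.0132 -0.118 ] n 3
[-19.8, -4.1, -10.2, -0.0426, 0.0044, -0.0393, -1]
[-19.6, -4.4, -10.5, -0.0426, 0.0044, -0.0393, -1]
[-19.4, -4.7, -10.8, -0.0426, 0.0044, -0.0393, -1]
```

Request:
servo_tool:
  motion:
    - [-10, -2, -10, -0.03, 0.003, -0.028, -1]
    - [-16, -4, -10, -0.03, 0.003, -0.028, -1]
    - [-15, -4, -8, -0.03, 0.003, -0.028, -1]
    - [-10, -2, -4, -0.02, 0, -0.015, -1]
    - [-4, 0, 0, 0, 0, 0, -1]
    - [0, 0, 0, 0, 0, 0, -1]

```text
t: 7.53
tcp_pos: [0.5482, -0.1541, 0.1811]
tool_rot: [0.601, 0.761, 0.198, 0.146]
force: [1.0, -0.2, -2.0]
finger_gap: 0.13
```

```bash
python3 - <<'E'
from plan import *
M,C=frame(.2566,np.pi/6); B=np.array([.612,-.1417,.078]); plan(B+.125*C[:,2],M,-1); load("wrist","6")
E
```

```text
t 7.53 tcp [ 0.5482 -0.1541  0.1811] force [ 1.01 -0.21 -2.04] gap 0.13 d_tool [-4.   4.6 -3.5] rv [-0.0266 -0.0051 -0.0243] n 1
[-4.0, 4.6, -3.5, -0.0266, -0.0051, -0.0243, -1]
```

View pics/wrist6.png

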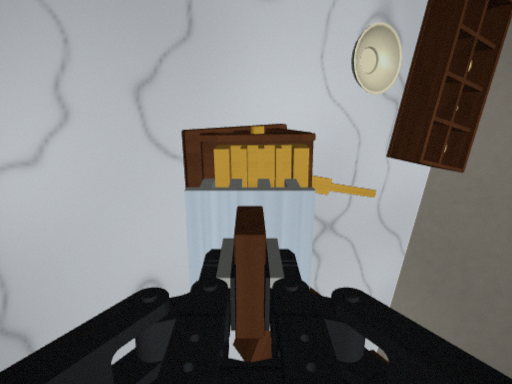

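Request:
servo_tool:
  motion:
    - [-10, 2, -2, -0.013, -0.002, -0.012, -1]
    - [-14, 2, -1, -0.013, -0.002, -0.012, -1]
    - [-6, 0, 0, 0, 0, 0, -1]
    - [0, 0, 0, 0, 0, 0, -1]
    - [0, 0, 0, 0, 0, 0, -1]
    - [0, 0, 0, 0, 0, 0, -1]

```text
t: 8.08
tcp_pos: [0.5573, -0.1744, 0.1821]
tool_rot: [0.588, 0.768, 0.206, 0.15]
force: [0.3, 0.1, -1.4]
finger_gap: 0.125
```

```bash
python3 - <<'E'
from plan import *
M,C=frame(.2566,np.pi/6); B=np.array([.612,-.1417,.078]); plan(B+.125*C[:,2],M,-1); load("wrist","7")
crop("wrist","7",180,120,150,120,5,"pics/w7c.png")
E
```

```text
t 8.08 tcp [ 0.5573 -0.1744  0.1821] force [ 0.28  0.1  -1.41] gap 0.125 d_tool [17.8  1.  -4. ] rv [-0.0077 -0.0147  0.003 ] n 1
[17.8, 1.0, -4.0, -0.0077, -0.0147, 0.003, -1]
```

View pics/w7c.png

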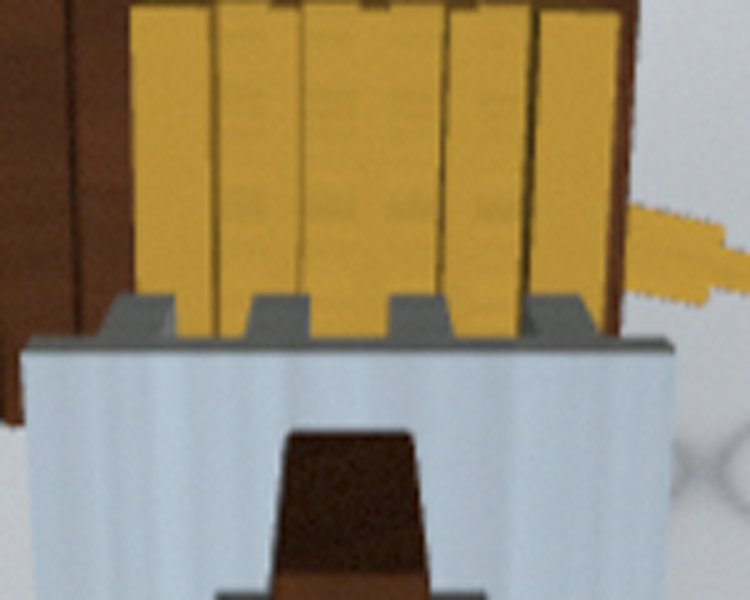

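```bash
cat > fitw.py <<'E'
from plan import *
from scipy.optimize import least_squares
def fitw(tag,pts,lines,o,s):
    # pts: (px,py,x,y mm on top plane); lines: (px,py,x) anywhere along fin edge
    _,K,T=get("wrist",tag); c=lambda a,b:np.array([o[0]+(a+.5)/s-.5,o[1]+(b+.5)/s-.5])
    def res(q):
        M,C=frame(q[3],np.pi/6); t=q[:3]; r=[]
        for a,b,x,y in pts: r+=list((proj(K,T,C@np.array([x,y,0])/1e3+t)[0]-c(a,b)))
        for a,b,x in lines:
            e=proj(K,T,np.array([C@np.array([x,-35,0])/1e3+t,C@np.array([x,35,0])/1e3+t])); d=(e[1]-e[0])/np.linalg.norm(e[1]-e[0]); w=c(a,b)-e[0]; r.append(d[0]*w[1]-d[1]*w[0])
        r.append((q[2]-.076)*100)
        return np.array(r)
    r=least_squares(res,[.61,-.14,.076,.257]); print("block",r.x.round(4),np.degrees(r.x[3]).round(2),r.fun.round(1)); return r.x
E
python3 - <<'E'
from fitw import *
q=fitw("7",[(131,8,-37.5,35),(620,12,37.5,35),(212,8,-25.5,35),(537,10,25.5,35)],[(135,330,-37.5),(214,330,-25.5),(522,330,25.5),(605,330,37.5)],(180,120),5)
M,C=frame(q[3],np.pi/6)
plan(q[:3]+.0884*C[:,2],M,-1)
E
```

```text
block [ 0.6137 -0.1421  0.0766  0.2475] 14.18 [-0.  -0.3 -0.4  0.1 -0.7 -0.1  0.6  0.3 -0.7  0.4 -1.   0.8  0.1]
t 8.13 tcp [ 0.5571 -0.1742  0.1821] force [ 0.4   0.61 -1.56] gap 0.126 d_tool [16.5  2.  34.6] rv [-0.0079 -0.0197  0.011 ] n 2
[8.3, 1.0, 17.3, -0.0039, -0.0098, 0.0055, -1]
[8.4, 0.9, 17.2, -0.0039, -0.0098, 0.0055, -1]
```

Request:
servo_tool:
  motion:
    - [5, 1, 6, -0.004, -0.01, 0.005, -1]
    - [6, 1, 8, -0.004, -0.008, 0.005, -1]
    - [4, 0, 6, 0, 0, 0, -1]
    - [0, 0, 2, 0, 0, 0, -1]
    - [0, 0, 0, 0, 0, 0, -1]
    - [0, 0, 0, 0, 0, 0, -1]

```text
t: 8.63
tcp_pos: [0.5653, -0.1523, 0.1633]
tool_rot: [0.592, 0.763, 0.205, 0.157]
force: [-0.3, -0.2, -1.9]
finger_gap: 0.124
```

```bash
python3 - <<'E'
from fitw import *
q=np.array([ 0.6135,-0.1421,0.0766,0.250])
M,C=frame(q[3],np.pi/6)
plan(q[:3]+.0434*C[:,2],M,-1)
load("wrist","8")
crop("wrist","8",160,100,180,120,4,"pics/w8c.png")
E
```

```text
t 8.63 tcp [ 0.5653 -0.1523  0.1633] force [-0.25 -0.18 -1.88] gap 0.124 d_tool [-2.2 -0.7 56.3] rv [-0.0012 -0.0031  0.0003] n 2
[-1.1, -0.3, 28.1, -0.0006, -0.0015, 0.0002, -1]
[-1.1, -0.4, 28.1, -0.0006, -0.0015, 0.0002, -1]
```

View pics/w8c.png

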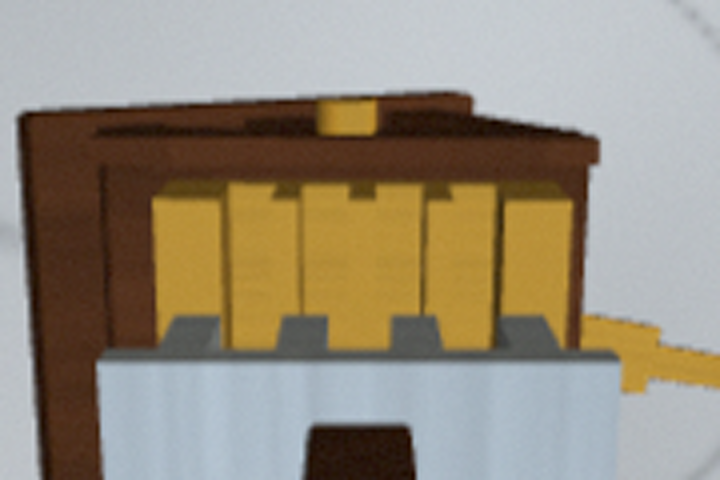

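```bash
python3 - <<'E'
from fitw import *
from station import manip
q=fitw("8",[(153,199,-37.5,35),(573,200,37.5,35),(222,199,-25.5,35),(503,200,25.5,35),(350,199,-2.5,35),(376,199,2.5,35)],[(156,330,-37.5),(225,330,-25.5),(495,330,25.5),(567,330,37.5)],(160,100),4)
M,C=frame(q[3],np.pi/6)
plan(q[:3]+.0434*C[:,2],M,-1)
_,K,T=get("wrist","8"); s=manip.sense(); A=R.from_quat(s["tool_rot"]).as_matrix()
print("cam in tool",(A.T@(T[:3,3]-s["tcp_pos"])*1e3).round(1),(A.T@T[:3,:3]).round(4))
# comb projected
Cc=np.c_[A[:,1],A[:,0],-A[:,2]]; o=s["tcp_pos"]+A@[0,0,.0284]
for P in [(-30,30,22),(30,30,22),(-24,30,0),(-18,30,0),(18,30,0),(24,30,0)]: u=proj(K,T,o+Cc@np.array(P)/1e3)[0]; print(P,((u-[160,100]+.5)*4-.5).round(1))
E
```

```text
block [ 0.6136 -0.1422  0.0767  0.2444] 14.01 [ 0.1 -0.2 -0.4  0.1 -0.4 -0.1  0.4  0.  -0.4  0.1  0.1  0.1 -0.6  0.4
 -1.2  0.6  0.1]
t 8.68 tcp [ 0.5654 -0.1525  0.1634] force [-0.49  0.21 -2.35] gap 0.123 d_tool [-2.  -0.6 56.3] rv [-0.001  -0.0055  0.0051] n 2
[-1.0, -0.3, 28.2, -0.0005, -0.0028, 0.0025, -1]
[-0.9, -0.3, 28.2, -0.0005, -0.0028, 0.0025, -1]
cam in tool [  73.8   -0.7 -142.7] [[ 7.000e-04  9.568e-01  2.906e-01]
 [ 1.000e+00 -7.000e-04 -1.000e-04]
 [ 1.000e-04  2.906e-01 -9.568e-01]]
(-30, 30, 22) [103.9 360.6]
(30, 30, 22) [629.1 361. ]
(-24, 30, 0) [180.8 312.9]
(-18, 30, 0) [227.  312.9]
(18, 30, 0) [504.6 313.1]
(24, 30, 0) [550.8 313.2]
```

Request:
servo_tool:
  motion:
    - [-0.5, 0, 6, 0, -0.002, 0.002, -1]
    - [-0.5, 0, 10, 0, -0.002, 0.001, -1]
    - [-0.5, 0, 12, 0, 0, 0, -1]
    - [-0.3, 0, 10, 0, 0, 0, -1]
    - [0, 0, 5, 0, 0, 0, -1]
    - [0, 0, 2, 0, 0, 0, -1]
    - [0, 0, 0, 0, 0, 0, -1]
    - [0, 0, 0, 0, 0, 0, -1]

```text
t: 9.35
tcp_pos: [0.591, -0.1517, 0.1213]
tool_rot: [0.595, 0.761, 0.203, 0.161]
force: [0.7, -0.2, -1.9]
finger_gap: 0.129
```

```bash
cat > st.py <<'E'
from fitw import *
import sys
from station import manip
q=np.array([ 0.6136,-0.1422,0.0767,0.247])
M,C=frame(q[3],np.pi/6)
s=manip.sense(); A=R.from_quat(s["tool_rot"]).as_matrix(); o=s["tcp_pos"]+A@[0,0,.0284]
print("t",round(s["t"],2),"comb origin in slope mm",(C.T@(o-q[:3])*1e3).round(2),"F tool",(A.T@s["force"]).round(1),"rv to M",R.from_matrix(A.T@M).as_rotvec().round(4),"gap",round(s["finger_gap"],3),"tq",(A.T@s["ft_torque"]).round(2))
if len(sys.argv)>1:
    load("wrist",sys.argv[1]); crop("wrist",sys.argv[1],160,100,180,120,4,f"pics/w{sys.argv[1]}c.png")
E
python3 st.py 9
```

```text
t 9.35 comb origin in slope mm [ 1.29 -3.79 22.32] F tool [-0.4 -0.4  1.9] rv to M [ 0.0004  0.0052 -0.002 ] gap 0.129 tq [0.39 0.03 0.  ]
```

View pics/w9c.png

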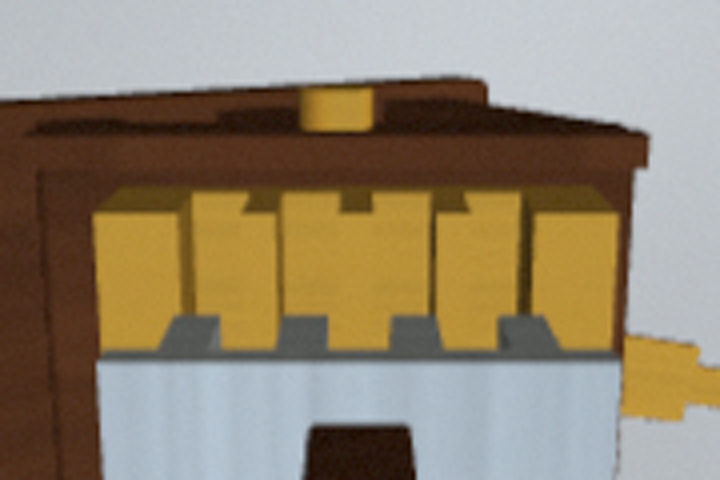

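Request:
servo_tool:
  motion:
    - [1.5, -0.2, 4, 0, 0.003, -0.001, -1]
    - [1.2, -0.2, 5, 0, 0.002, -0.001, -1]
    - [0.8, 0, 4, 0, 0, 0, -1]
    - [0, 0, 1, 0, 0, 0, -1]
    - [0, 0, 0, 0, 0, 0, -1]
    - [0, 0, 0, 0, 0, 0, -1]

```text
t: 9.9
tcp_pos: [0.5972, -0.1466, 0.1091]
tool_rot: [0.593, 0.762, 0.204, 0.16]
force: [0.0, -0.1, -1.4]
finger_gap: 0.126
```

```bash
python3 st.py 10
```

```text
t 9.9 comb origin in slope mm [ 1.56 -0.36  8.13] F tool [-0.1 -0.7  1.2] rv to M [0.0018 0.0016 0.0006] gap 0.126 tq [ 0.39 -0.    0.01]
```

View pics/w10c.png

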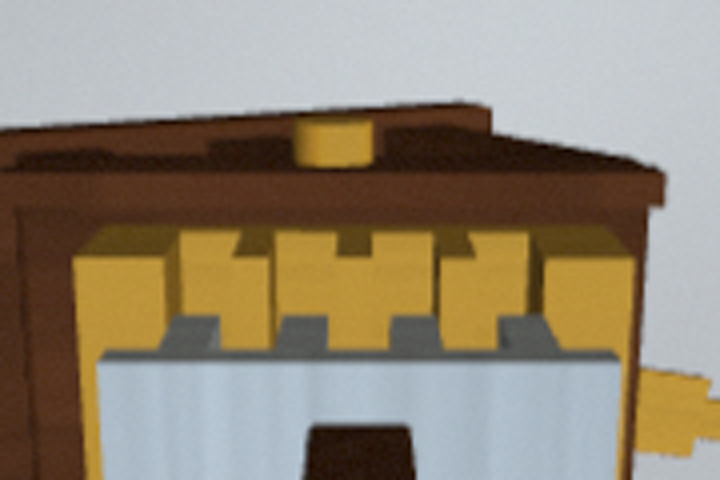

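Request:
servo_tool:
  motion:
    - [0.2, -0.4, 2, 0, 0, 0, -1]
    - [0, -0.3, 2, 0, 0, 0, -1]
    - [0, -0.1, 2, 0, 0, 0, -1]
    - [0, 0, 0, 0, 0, 0, -1]
    - [0, 0, 0, 0, 0, 0, -1]

```text
t: 10.37
tcp_pos: [0.5998, -0.1462, 0.1034]
tool_rot: [0.593, 0.762, 0.204, 0.161]
force: [-0.9, 0.9, -1.9]
finger_gap: 0.123
```

```bash
python3 st.py 11
```

```text
t 10.37 comb origin in slope mm [ 1.   -0.53  1.89] F tool [ 1.  -1.5  1.3] rv to M [0.0024 0.0025 0.0007] gap 0.123 tq [0.37 0.02 0.03]
```

View pics/w11c.png

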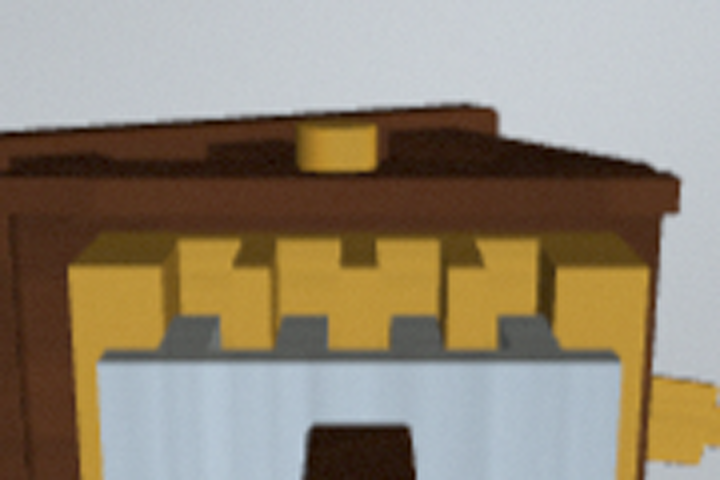

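Request:
servo_tool:
  motion:
    - [0, 0, 1, 0, 0.001, 0, -1]
    - [0, 0, 1.5, 0, 0, 0, -1]
    - [0, 0, 1.5, 0, 0, 0, -1]
    - [0, 0, 0, 0, 0, 0, -1]
    - [0, 0, 0, 0, 0, 0, -1]

```text
t: 10.83
tcp_pos: [0.602, -0.1457, 0.0997]
tool_rot: [0.593, 0.762, 0.205, 0.161]
force: [-0.2, 0.2, -2.7]
finger_gap: 0.129
```

```bash
python3 st.py
```

```text
t 10.83 comb origin in slope mm [ 1.09 -0.64 -2.43] F tool [ 0.3 -1.4  2.3] rv to M [0.0026 0.0017 0.0007] gap 0.129 tq [0.39 0.02 0.03]
```

Request:
servo_tool:
  motion:
    - [0.2, 0, 1.5, 0, 0, 0, -1]
    - [0.2, 0, 1.5, 0, 0, 0, -1]
    - [0, 0, 1.5, 0, 0, 0, -1]
    - [0, 0, 0, 0, 0, 0, -1]

```text
t: 11.17
tcp_pos: [0.6044, -0.1448, 0.0955]
tool_rot: [0.593, 0.762, 0.205, 0.161]
force: [0.2, 0.4, -1.2]
finger_gap: 0.126
```

```bash
python3 st.py
```

```text
t 11.17 comb origin in slope mm [ 1.17 -0.31 -7.33] F tool [ 0.3 -0.3  1.2] rv to M [0.0027 0.0019 0.0007] gap 0.126 tq [ 0.33 -0.03  0.02]
```

Free entry into the gaps; continue.

Request:
servo_tool:
  motion:
    - [0.2, 0, 1.5, 0, 0, 0, -1]
    - [0, 0, 1.5, 0, 0, 0, -1]
    - [0, 0, 1, 0, 0, 0, -1]
    - [0, 0, 0, 0, 0, 0, -1]

```text
t: 11.5
tcp_pos: [0.6065, -0.144, 0.0915]
tool_rot: [0.593, 0.762, 0.205, 0.161]
force: [0.0, -0.0, -0.7]
finger_gap: 0.129
```

```bash
python3 st.py 12
```

```text
t 11.5 comb origin in slope mm [ 1.130e+00 -1.000e-02 -1.188e+01] F tool [-0.  -0.4  0.6] rv to M [0.0026 0.0017 0.0007] gap 0.129 tq [0.43 0.03 0.01]
```

View pics/w12c.png

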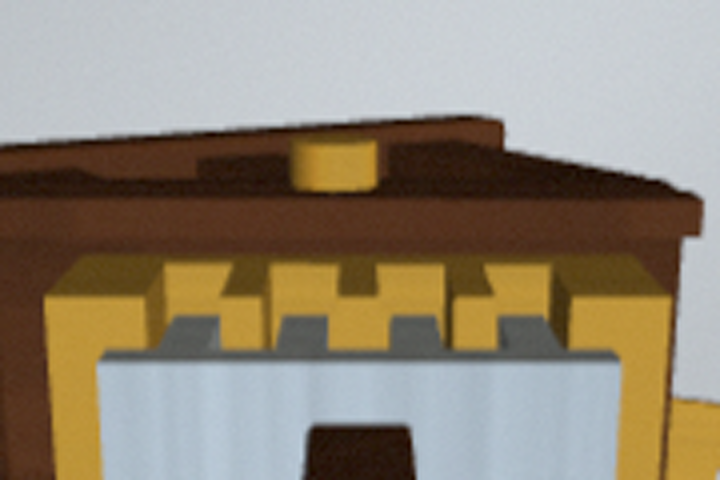

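Request:
servo_tool:
  motion:
    - [0, 0, 1, 0, 0, 0, -1]
    - [0, 0, 1, 0, 0, 0, -1]
    - [0, 0, 0.6, 0, 0, 0, -1]
    - [0, 0, 0, 0, 0, 0, -1]

```text
t: 11.88
tcp_pos: [0.6079, -0.1437, 0.0892]
tool_rot: [0.593, 0.762, 0.205, 0.161]
force: [0.1, 0.8, -1.5]
finger_gap: 0.127
```

```bash
python3 st.py
```

```text
t 11.88 comb origin in slope mm [  1.2   -0.09 -14.61] F tool [ 0.7 -0.5  1.4] rv to M [0.0027 0.0019 0.0007] gap 0.127 tq [ 0.43 -0.   -0.06]
```

Request:
servo_tool:
  motion:
    - [0, 0, 0.6, 0, 0, 0, -1]
    - [0, 0, 0.6, 0, 0, 0, -1]
    - [0, 0, 0, 0, 0, 0, -1]

```text
t: 12.13
tcp_pos: [0.6081, -0.1436, 0.089]
tool_rot: [0.593, 0.762, 0.205, 0.161]
force: [0.3, 0.6, -2.1]
finger_gap: 0.127
```

```bash
python3 st.py
```

```text
t 12.13 comb origin in slope mm [  1.3   -0.13 -14.93] F tool [ 0.5 -0.7  2. ] rv to M [0.0032 0.0024 0.0009] gap 0.127 tq [0.4  0.02 0.07]
```

Request:
servo_tool:
  motion:
    - [0, 0, 1, 0, 0, 0, -1]
    - [0, 0, 1, 0, 0, 0, -1]
    - [0, 0, 0.5, 0, 0, 0, -1]

```text
t: 12.38
tcp_pos: [0.6083, -0.1437, 0.0889]
tool_rot: [0.593, 0.762, 0.205, 0.162]
force: [-1.7, -0.3, 0.1]
finger_gap: 0.12
```

```bash
python3 st.py
```

```text
t 12.38 comb origin in slope mm [  1.41  -0.25 -15.09] F tool [ 0.1 -1.4 -0.9] rv to M [0.0044 0.0038 0.0011] gap 0.12 tq [ 0.52  0.12 -0.05]
```

Request:
servo_tool:
  motion:
    - [0, 0, 1.5, 0, 0, 0, -1]
    - [0, 0, 1.5, 0, 0, 0, -1]
    - [0, 0, 1.5, 0, 0, 0, -1]

```text
t: 12.63
tcp_pos: [0.6084, -0.1438, 0.0888]
tool_rot: [0.593, 0.761, 0.205, 0.163]
force: [-10.3, -0.9, 13.2]
finger_gap: 0.125
```

```bash
python3 st.py 13; python3 - <<'E'
from h import *
load("scene","13");crop("scene","13",140,120,100,110,6,"pics/s13c.png")
E
```

```text
t 12.63 comb origin in slope mm [  1.48  -0.4  -15.21] F tool [  1.5  -2.2 -16.6] rv to M [0.0063 0.0062 0.0013] gap 0.125 tq [0.91 0.37 0.06]
```

View pics/w13c.png

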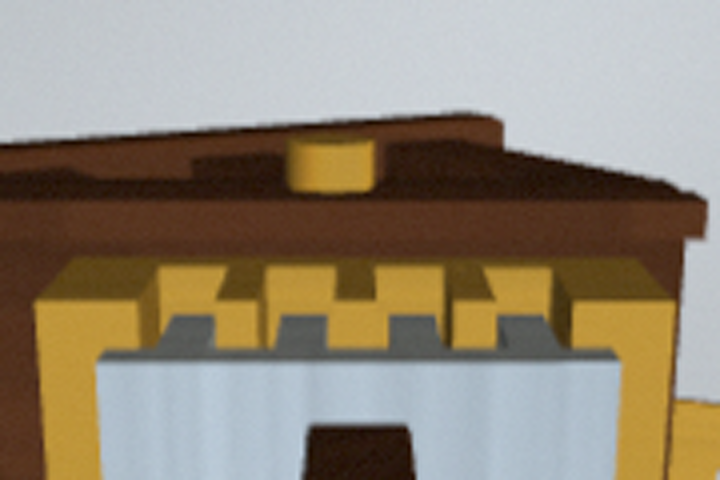

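View pics/s13c.png

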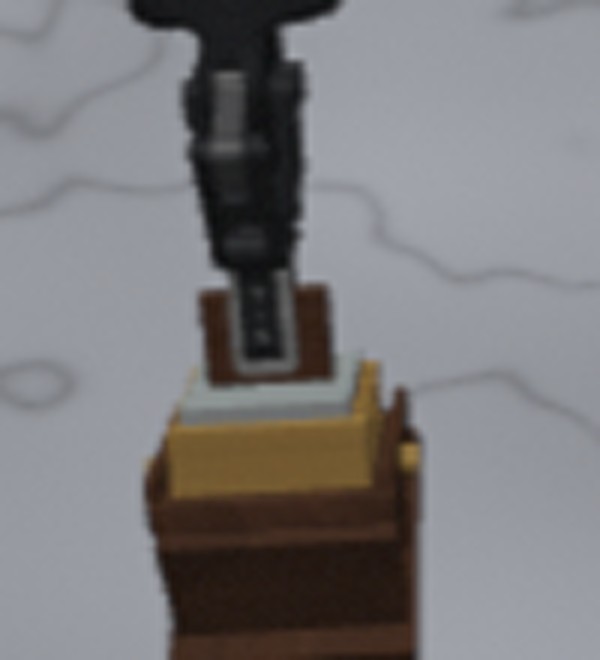

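```bash
python3 - <<'E'
from h import *
from station import manip
for tag in ["wrist13","scene13"]:
    _,K,T=get(tag[:-2],"13"); s=manip.sense(); A=R.from_quat(s["tool_rot"]).as_matrix()
    Cc=np.c_[A[:,1],A[:,0],-A[:,2]]; o=s["tcp_pos"]+A@[0,0,.0284]
    off,sc=((160,100),4) if tag[0]=='w' else ((140,120),6)
    for P in [(-30,30,22),(30,30,22),(0,30,16),(0,30,0),(37.5,35,16),(0,35,16),(-37.5,35,16),(30,-30,22),(30,-30,16),(30,30,16),(37.5,-35,16)]: u=proj(K,T,o+Cc@np.array(P)/1e3)[0]; print(tag,P,((u-off+.5)*sc-.5).round(1))
E
```

```text
wrist13 (-30, 30, 22) [103.5 358.9]
wrist13 (30, 30, 22) [628.6 359.2]
wrist13 (0, 30, 16) [365.9 344.9]
wrist13 (0, 30, 0) [365.4 311.5]
wrist13 (37.5, 35, 16) [685.3 304.1]
wrist13 (0, 35, 16) [366.  303.9]
wrist13 (-37.5, 35, 16) [ 46.6 303.6]
wrist13 (30, -30, 22) [601.2 812.3]
wrist13 (30, -30, 16) [593.4 784.9]
wrist13 (30, 30, 16) [619. 345.]
wrist13 (37.5, -35, 16) [648.2 817.7]
scene13 (-30, 30, 22) [359.6 355.6]
scene13 (30, 30, 22) [347.9 404.4]
scene13 (0, 30, 16) [355.2 394.9]
scene13 (0, 30, 0) [358.6 436.4]
scene13 (37.5, 35, 16) [361.9 426.4]
scene13 (0, 35, 16) [368.9 394.2]
scene13 (-37.5, 35, 16) [375.4 364.4]
scene13 (30, -30, 22) [177.7 413. ]
scene13 (30, -30, 16) [179.4 429.1]
scene13 (30, 30, 16) [349.2 420.5]
scene13 (37.5, -35, 16) [162.3 436.5]
```

```bash
python3 - <<'E'
from h import *
crop("scene","13",160,170,50,40,14,"pics/s13d.png")
E
```

```text
(no output)
```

View pics/s13d.png

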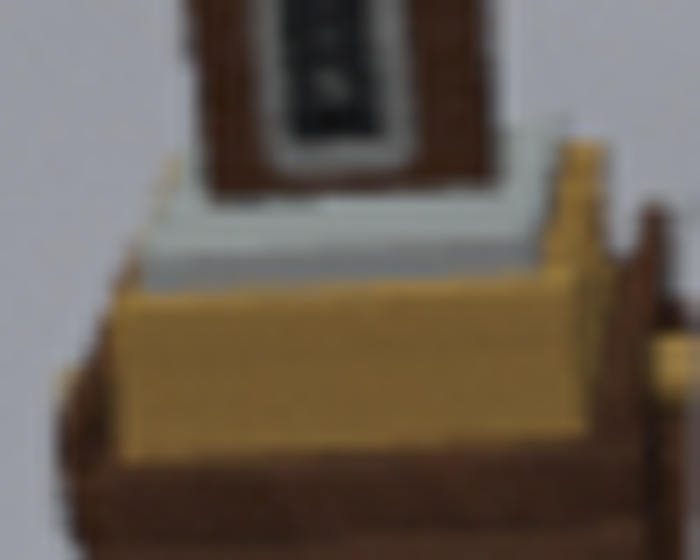

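Request:
servo_tool:
  motion:
    - [0, 0.2, -1.2, 0.002, 0.002, 0, -1]
    - [0.5, 0.1, -1, 0.002, 0.002, 0, -1]
    - [0.6, 0, 0, 0, 0, 0, -1]
    - [0.5, 0, 0, 0, 0, 0, -1]
    - [0, 0, 0, 0, 0, 0, -1]
    - [0, 0, 0, 0, 0, 0, -1]

```text
t: 13.23
tcp_pos: [0.6077, -0.1424, 0.0906]
tool_rot: [0.593, 0.762, 0.204, 0.161]
force: [0.8, -0.4, -1.5]
finger_gap: 0.127
```

```bash
python3 st.py 14;  python3 - <<'E'
from h import *
load("scene","14");crop("scene","14",160,170,50,40,14,"pics/s14d.png")
E
```

```text
t 13.23 comb origin in slope mm [  1.96   1.18 -13.47] F tool [-0.6 -0.2  1.6] rv to M [0.0022 0.0023 0.0013] gap 0.127 tq [ 0.35 -0.02  0.01]
```

View pics/s14d.png

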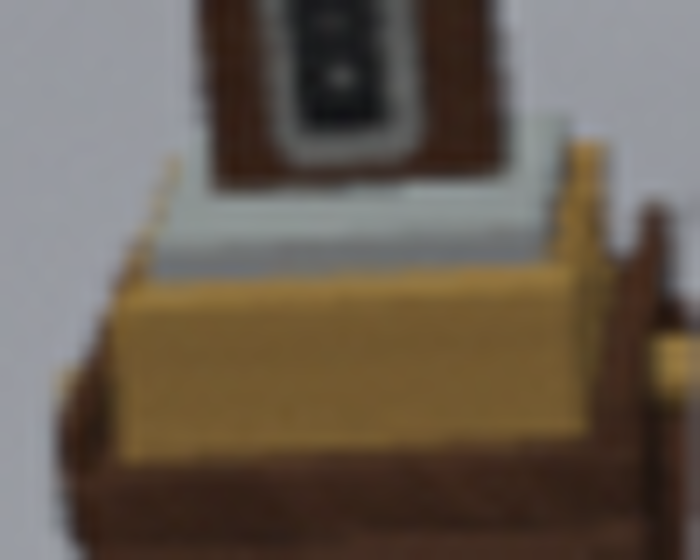

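View pics/w14c.png

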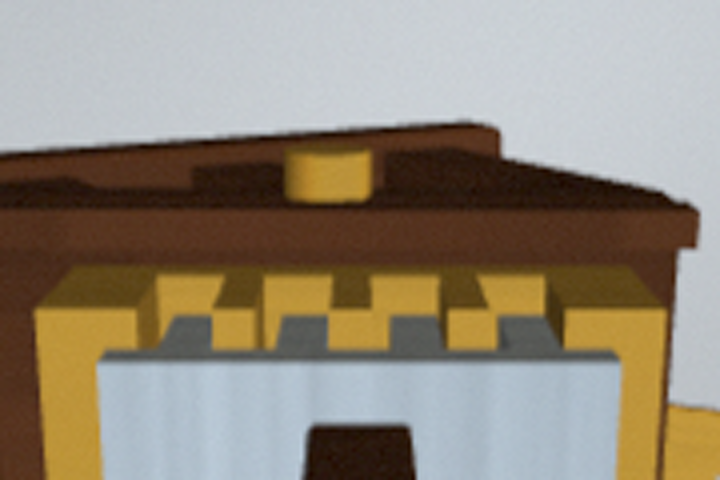

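Request:
servo_tool:
  motion:
    - [0, -0.5, 0, 0.001, 0.001, 0, -1]
    - [0, -0.4, 0.6, 0, 0.001, 0, -1]
    - [0, 0, 0.8, 0, 0, 0, -1]
    - [0, 0, 0.6, 0, 0, 0, -1]
    - [0, 0, 1, 0, 0, 0, -1]
    - [0, 0, 1, 0, 0, 0, -1]

```text
t: 13.83
tcp_pos: [0.6075, -0.1423, 0.0885]
tool_rot: [0.593, 0.762, 0.205, 0.16]
force: [-6.2, -1.1, 7.1]
finger_gap: 0.131
```

```bash
python3 st.py
```

```text
t 13.83 comb origin in slope mm [  0.82   1.39 -15.21] F tool [ 0.4 -1.9 -9.3] rv to M [0.002  0.001  0.0017] gap 0.131 tq [ 0.6   0.13 -0.04]
```

Request:
servo_tool:
  motion:
    - [0, 0, 1.2, 0, 0, 0, -1]
    - [0, 0, 1.2, 0, 0, 0, -1]
    - [0, 0, 0, 0, 0, 0, -1]
    - [0, 0, 0, 0, 0, 0, -1]

```text
t: 14.17
tcp_pos: [0.6072, -0.1425, 0.0892]
tool_rot: [0.593, 0.762, 0.205, 0.161]
force: [-0.2, 0.4, -1.9]
finger_gap: 0.127
```

```bash
python3 st.py 15;  python3 - <<'E'
from h import *
load("scene","15");crop("scene","15",160,170,50,40,14,"pics/s15d.png")
E
```

```text
t 14.17 comb origin in slope mm [  0.93   1.15 -14.44] F tool [ 0.4 -1.   1.6] rv to M [0.0036 0.003  0.0016] gap 0.127 tq [ 0.39 -0.04 -0.03]
```

View pics/s15d.png

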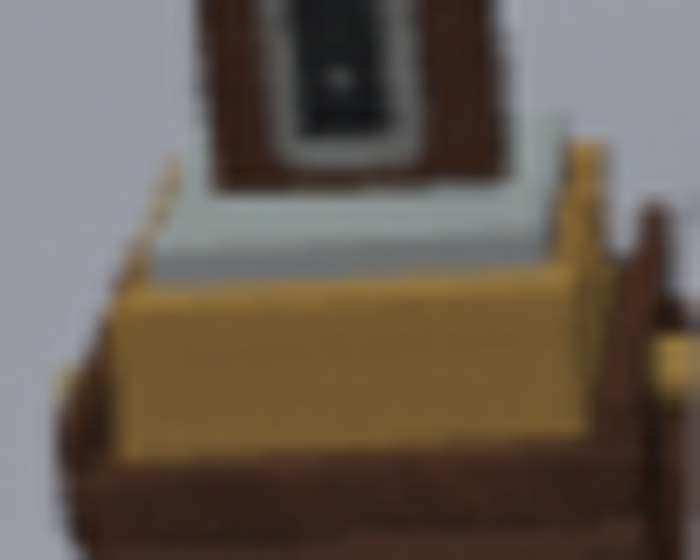

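View pics/w15c.png

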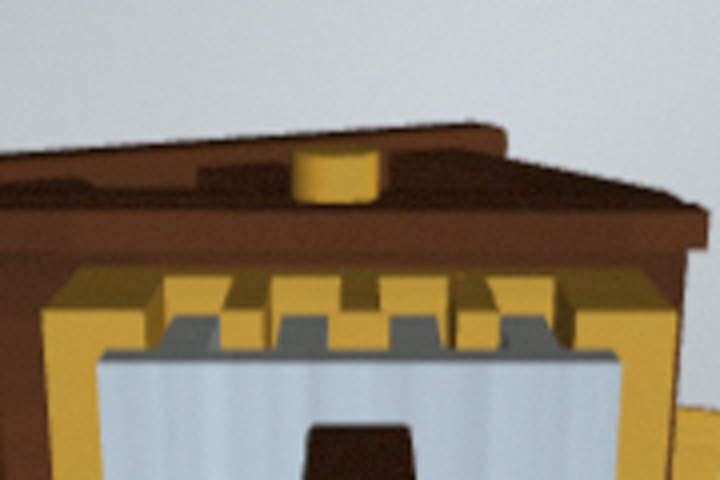

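Request:
servo_tool:
  motion:
    - [0, 0, 0.8, 0.002, 0.002, 0, -1]
    - [0, 0, 1, 0, 0, 0, -1]
    - [0, 0, 1.2, 0, 0, 0, -1]
    - [0, 0, 1.2, 0, 0, 0, -1]

```text
t: 14.6
tcp_pos: [0.6075, -0.1424, 0.0885]
tool_rot: [0.593, 0.762, 0.204, 0.161]
force: [-7.5, -1.8, 10.5]
finger_gap: 0.128
```

```bash
python3 st.py
```

```text
t 14.6 comb origin in slope mm [  0.81   1.25 -15.22] F tool [  0.   -1.3 -13. ] rv to M [0.0026 0.0022 0.002 ] gap 0.128 tq [ 0.66  0.25 -0.02]
```

Request:
servo_tool:
  motion:
    - [0, 0, 0.8, 0, 0, 0, -0.3]
    - [0, 0, 0.3, 0, 0, 0, -0.3]
    - [0, 0, 0, 0, 0, 0, -0.3]
    - [0, 0, 0, 0, 0, 0, -0.3]
    - [0, 0, 0, 0, 0, 0, -0.3]
    - [0, 0, 0, 0, 0, 0, -0.3]

```text
t: 15.1
tcp_pos: [0.6097, -0.1427, 0.0879]
tool_rot: [0.593, 0.762, 0.205, 0.162]
force: [-0.4, -0.5, -0.8]
finger_gap: 0.353
```

```bash
python3 st.py 16;  python3 - <<'E'
from h import *
load("scene","16");crop("scene","16",160,170,50,40,14,"pics/s16d.png")
E
```

```text
t 15.1 comb origin in slope mm [  2.33   0.44 -16.71] F tool [-0.4 -0.8  0.4] rv to M [0.0045 0.0029 0.0022] gap 0.353 tq [0.27 0.01 0.02]
```

View pics/wrist16.png

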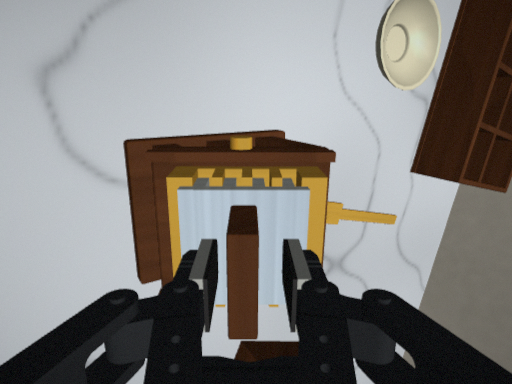

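View pics/s16d.png

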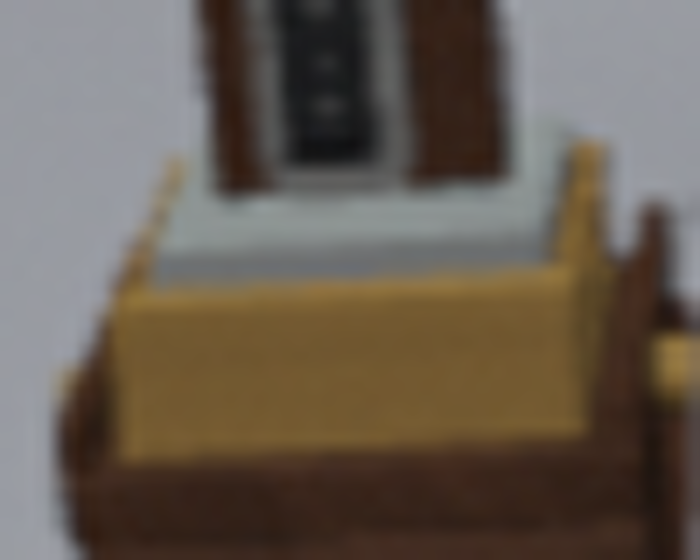

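Request:
servo_tool:
  motion:
    - [0, -0.5, -4, 0, 0, 0, -0.1]
    - [0, -0.5, -10, 0, 0, 0, 0]
    - [0, 0, -15, 0, 0, 0, 0]
    - [0, 0, -20, 0, 0, 0, 0]
    - [0, 0, -25, 0, 0, 0, 0]
    - [0, 0, -25, 0, 0, 0, 0]
    - [0, 0, -15, 0, 0, 0, 0]
    - [0, 0, 0, 0, 0, 0, 0]
    - [0, 0, 0, 0, 0, 0, 0]

```text
t: 15.95
tcp_pos: [0.5471, -0.1569, 0.1919]
tool_rot: [0.593, 0.762, 0.203, 0.161]
force: [0.1, -0.2, -0.3]
finger_gap: 0.499
```

```bash
python3 st.py 17;  python3 - <<'E'
from h import *
load("scene","17");crop("scene","17",160,160,50,50,12,"pics/s17d.png"); load("top","17"); crop("top","17",275,145,80,70,8,"pics/t17d.png")
E
```

```text
t 15.95 comb origin in slope mm [ -1.38   1.92 105.38] F tool [-0.3 -0.1  0.2] rv to M [0.0008 0.0028 0.0015] gap 0.499 tq [ 0.22 -0.07 -0.03]
```

View pics/wrist17.png

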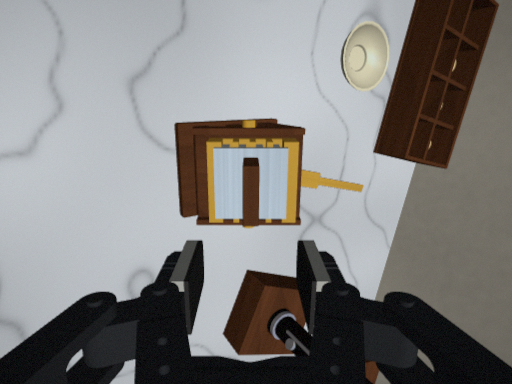

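View pics/s17d.png

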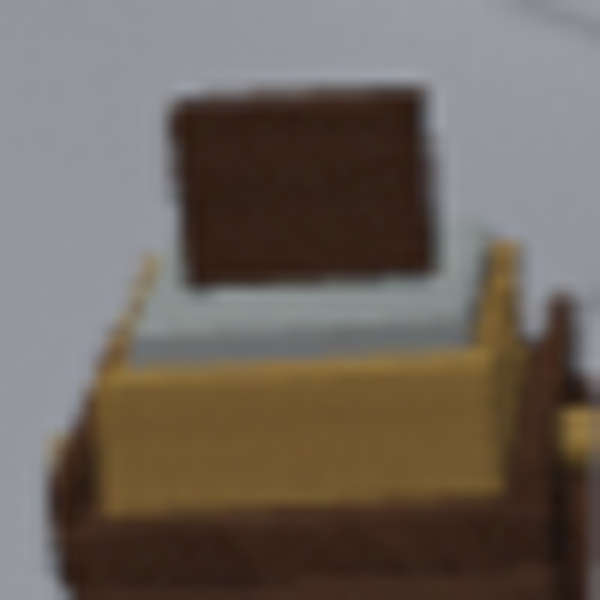

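View pics/scene17.png

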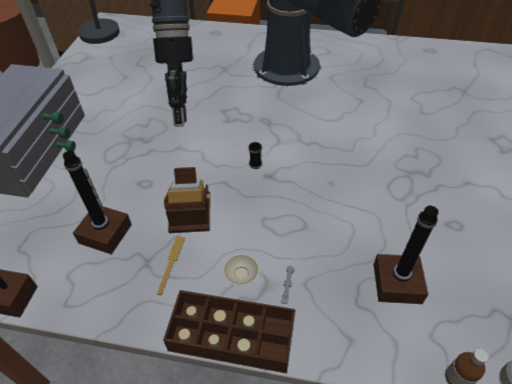

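```bash
python3 - <<'E'
from h import *
crop("wrist","17",190,115,125,115,6,"pics/w17d.png")
from plan import *
M,C=frame(.2475,np.pi/6); _,K,T=get("wrist","17"); q=np.array([.6136,-.1422,.0767])
for P in [(-37.5,35,0),(37.5,35,0),(37.5,-35,0),(-37.5,-35,0),(-30,30,6),(30,30,6),(30,-30,6),(-30,-30,6),(-6,23,40),(6,23,40),(6,-23,40)]:
    u=proj(K,T,q+C@np.array(P)/1e3)[0]; print(P,((u-[190,115]+.5)*6-.5).round(1))
E
```

```text
(-37.5, 35, 0) [ 98.2 160.5]
(37.5, 35, 0) [652.1 161.3]
(37.5, -35, 0) [631.1 642.6]
(-37.5, -35, 0) [115.6 641.9]
(-30, 30, 6) [150.4 204.8]
(30, 30, 6) [600.4 205.4]
(30, -30, 6) [585.1 625.5]
(-30, -30, 6) [162.5 625. ]
(-6, 23, 40) [326.8 312.5]
(6, 23, 40) [428.1 312.6]
(6, -23, 40) [423.9 672.7]
```

View pics/w17d.png

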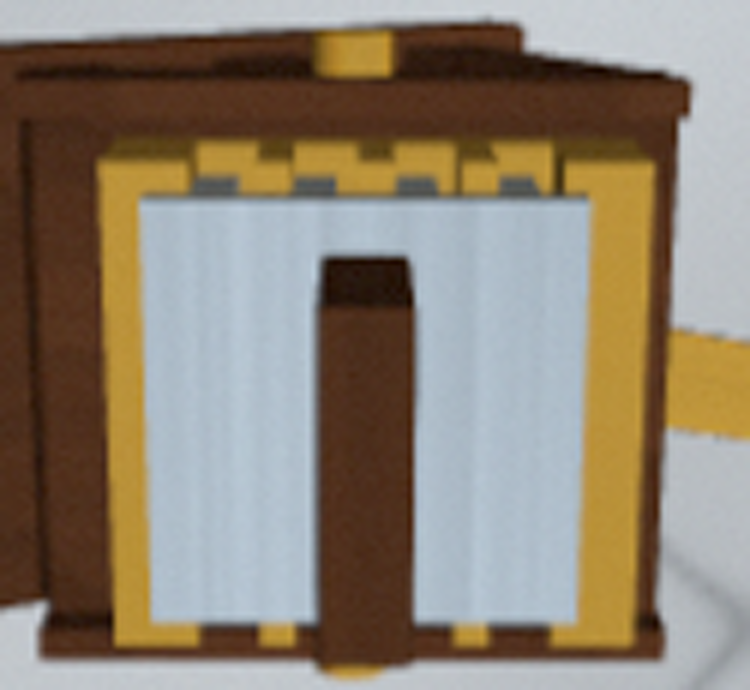

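```bash
python3 - <<'E'
from station import manip
print(manip.sense()["qd"].round(3)); print(manip.sign_off())
E
```

```text
[ 0.007  0.017 -0.001 -0.     0.001  0.001]
the job is handed in; nothing more can be done
None
```

The comb is meshed in the brass fins and looks fully home. I let go, backed the arm about 120 mm off and handed in at about 16 s of the 58 s allowed.

- **Lowering:** I gripped the comb by its rib at 70 N and lined it up by the wrist camera. It went into the gaps without catching and came to the same stop each time. The strongest press at the stop was about 17 N.
- **Adjustment:** The first time home it sat about 1–2 mm off to one side, so I raised it about 2 mm, shifted it and lowered it again. I let go while it was still pressed home.
- **Depth:** The contact stop read about 15.2 mm below the fin tops against the nominal 16 mm. I put the difference down to camera calibration. In the last wrist picture the plate's size matches a plate lying on the brass, and I saw no gap.
- **Side to side:** The last pictures show it about 0.7 mm off centre, toward the rack's +y side. I left that as it was.
- **Along the slope:** After release the comb settled about 1.5 mm down the slope, within the play in the gaps.
- **Bystanders:** In the last scene picture the other things stand where they were.

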